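# Clamp the re-glued box catch and keep it squeezed

## Robot

A 6-joint arm with a two-finger parallel gripper is mounted at the origin on the work surface. World frame = base frame: x ahead of the robot, y to its left, z up, the work surface at z = 0. Lengths are in m, angles in rad, forces in N, time in s.
With the tool pointing down it reaches from about 0.375 to 0.9 m from the base axis. Payload 3.1 kg.
Tool frame: the origin (TCP) lies at the very end of the fingers, on their centre line; the grasp point (between the pads) lies 19 mm behind it; z points along the fingers, y is the line along which they close (so a half turn about z gives the same grasp; the last joint's range is limited). The gripper opens to 85 mm and grips with 20 to 120 N. Pads are 22 mm wide; open, the fingers measure 114 mm over their backs; the gripper's body (76 mm by 85 mm) begins 54 mm behind the grasp point. The pads swing forward as they close: fully open they stand 13 mm farther back than shut.
Start: joints at [-1.359, 0.527, 1.433, -0, 1.181, -0.178], TCP at [0.238, -0.578, 0.231] pointing down, gripper open.
Joint ranges: [-3.08, 3.08], [-0.75, 2.2], [0.22, 2.44], [-1.43, 4.57], [0, 2.65], [-2.85, 2.85]. Speed limits (rad/s): [2.79, 2.79, 3.14, 3.14, 3.14, 3.14].

## Interface

Orientations are given as a rotation vector (axis times angle).
In Python, from bench import bot, imaging gives the robot as it stands.
- The arm moves only by the tool send_rows, never from a script. Its argument "targets" is a list of rows, each an object with "travel": the shift along the world's x, y, z in m, a list of three; "dr": the turn, a rotation vector about the world's x, y, z in degrees, a list of three; "hand": the closure in counts, from 0 (fully open) to 255 (shut). A call has 1 to 5 rows; each row is the pose to reach, as a shift and turn from the pose commanded when the call began; what a row does not reach only later rows make up. A row lasts 1/12 s, in which the tool goes at most 41.7 mm and 7.16 degrees, less where a joint would pass 70% of its speed; a pose out of reach is approached as far as the arm can. A call with a gripper value outside its range is refused whole. The fingers move at their own pace and stop on an object; the grip force is fixed at half the most. Time passes only in rows, so rows that repeat a pose let the fingers close. It gives the time, the measured TCP pose, the force, the opening and the grip force at its end, in the units of the state.
- bot.sense(): the state, without advancing time (a new reading comes with each control period).
- imaging.snapshot(name): name is "scene" or "top" or "wrist"; returns a dict with "frame" (480x640x3 uint8, red, green, blue), "K" (3x3 intrinsics, pixels), "position" and "attitude" of the camera in the world. Camera axes: x right, y down, z forward; pixel columns grow to the right and rows downward; lengths in m; the calibration is good to about 2 mm. The wrist camera is an equidistant fisheye: a pixel r from the principal point sees the ray r / f radians off the axis. A picture is of the moment at which its call begins. There is no depth.
- bot.close_job(): hands the job in; it is judged then, once.
The state is a dict: "time_s": time; "qpos": joint angles; "qvel": joint speeds; "tau": joint torques, N m; "tcp_pos": TCP position; "ee_rot": TCP orientation; "wrist_force": force on the tool from outside, world axes, zero at the start; "ft_torque": the same for the moment, N m; "finger_gap": finger opening in m; "gripper_force": force on a finger pad.
Only numpy, scipy, OpenCV 4.12 (cv2) and the standard library are available. Lean on these libraries where they do the work, as an engineer would, in place of code of your own. Each camera call takes 0.05 s, during which the arm holds its last target. There are 200 camera calls.

## Task

The catch plate on the front of the blue clip-top box has just been glued back on: pick the box up and set it down gently between the jaws of the one-hand bar clamp lying on the sill, the catch plate facing either orange pad, and let go of it. Then pump the clamp's yellow trigger against its handle, squeeze after squeeze, until both pads press on the box. Finish while still holding the trigger squeezed, pressing firmly but without crushing the empty box, clamp and box still resting on the sill and the jar, docker, scraper and collar ring left alone.

Things in the scene. Friction and masses are not known exactly. Their poses are not given: they have to be found in the camera images.
- box_center (a point): blue plastic clip-top box, closed, empty, 0.11 to 0.23 kg, upright: 90 long (its x) x 60 wide (its y) x 72 mm high. Lid: top 9 mm, 1 mm overhang; a grey clasp strap lies folded on it. Point: middle of the box, 36 mm above its underside; z up. Grasp across the 60 mm, high up, so that the fingers pass over the clamp's bar. Crushed if a clamp pad presses over 60 N
- box_catch (a point): centre of the outer face of the grey catch plate (30 wide, from 5 to 35 mm above the underside, 4 mm proud) amid the box's +x end; the box is 94 mm long over it
- head_pad (a point): centre of the face of the orange rubber pad (34 wide, 26 mm high) on the jaw of the clamp's head, 17 mm above the sill; axes as clamp_grip. The clamp lies loose on its side, 0.75 kg in all, 34 mm high. Pads are centred 55 mm out (y) from the bar's centre line, jaw tips end 91 mm out; the bar is 18 mm wide, its top 20 mm above the sill
- front_pad (a point): centre of the face of the equal orange pad on the front jaw, facing the head pad; same axes. At the start the pads are 111 to 129 mm apart; the box belongs half-way between them, its length along the clamp's x. Both pads are springy: each gives 1 mm per 16 N, 3 mm at most
- clamp_grip (a point): where to squeeze, along x: midway between the handle's back (30.5 mm to -x) and the resting yellow trigger's front (30.5 mm to +x), 17 mm above the sill; 61 mm over both, 44 mm when fully squeezed. Axes of the clamp: x along the bar from head to front jaw, y from handle to jaws, z up. Clear of the head, handle (30 mm high) runs 27 to 112 and trigger (26) 27 to 88 mm from the bar; this point 60 mm
- jaw (a joint): travel of bar and front jaw towards the head (m): the gap between the free pads is 0.135 minus this, so both touch the box at about 0.041 (1 to 2 mm sooner if it stands askew). 6 to 9 mm a full squeeze until then, afterwards 2 mm, 1 mm and less; 0.043 is firm. A brake keeps it when the trigger is let go. The loose clamp slides up to 15 mm on the sill while pumped
- trigger (a joint): trigger angle (rad): 0 released, 0.20 fully squeezed, at its stop. A spring returns it (2 to 3 N at the grip point); let it out fully between squeezes. While the jaw runs free 5 to 8 N takes it to the stop; once the pads bear on the box a 20 to 25 N squeeze stalls short of it. Pumping with 20 to 45 N presses the pads with 15 to 45 N; pumping on with 100 N crushes the box
- jar_center (a point): empty squat glass jar, 84 mm across, 75 mm high; centre, half-way up; leave it
- docker_center (a point): wooden dough docker lying down: spiked roller 64 mm wide and handle, about 160 mm long, 50 mm high; middle, half-way up; leave it
- scraper_center (a point): steel dough scraper lying flat, 150 x 90 mm, 18 mm high, wooden grip along one long edge; middle; leave it
- collar_center (a point): red silicone jar collar ring lying flat, 88 mm across, 12 mm high; centre; leave it

How it is judged:
On the way, in this order (a step that is already met when the one before it is completed fails the run):
1. the box, held in the gripper, is lowered between the two pads to within 10 mm of the sill, its length along the clamp (within 0.25 rad) and in line with the pads (within 18 mm) (contact force between the fingers and box above 1 N and height (world z) of box_center below 0.046 m and x of box_center in the frame of head_pad above 0.045 m and x of box_center in the frame of front_pad below -0.045 m and y of box_center in the frame of head_pad between -0.018 and 0.018 m and angle between the x axis of box_center and the x axis of clamp_grip, either way round below 0.25 rad), for 0.1 s.
2. the box stands on the sill between the pads, let go, the clamp not yet tight (contact force between the fingers and box below 0.1 N and height (world z) of box_center below 0.039 m and angle between box_center's own z axis and vertical below 0.08 rad and linear speed of box below 0.02 m/s and x of box_center in the frame of head_pad above 0.043 m and x of box_center in the frame of front_pad below -0.043 m and contact force between front_rubber and box below 5 N), for 0.2 s.
3. the trigger is squeezed by the fingers and both pads press on the box with more than 8 N (contact force between the fingers and trigger above 5 N and contact force between each of front_rubber, head_rubber and box above 8 N), for 0.3 s.
At the end, for the whole second after the job is handed in: fingers still squeeze the trigger (over 5 N); each pad presses the box over 8 N; box upright on the sill (5 mm, 0.08 rad), untouched by fingers, within 20 mm of the pads' line and 0.12 rad of the bar, at rest; clamp flat on the sill (7 mm, 0.08 rad) (all of step 3 and contact force between the fingers and box below 0.1 N and x of box_center in the frame of head_pad above 0.04 m and x of box_center in the frame of front_pad below -0.04 m and y of box_center in the frame of head_pad between -0.02 and 0.02 m and angle between the x axis of box_center and the x axis of clamp_grip, either way round below 0.12 rad and height (world z) of box_center below 0.041 m and angle between each of box_center, clamp_grip's own z axis and vertical below 0.08 rad and height (world z) of clamp_grip below 0.024 m and linear speed of box below 0.02 m/s); the arm keeps its last pose, push and grip.
It fails at once if the box is crushed: a clamp pad presses on it with more than 60 N (contact force between any of front_rubber, head_rubber and box above 60 N).
It fails at once if the box is tipped over (more than 0.6 rad) (angle between box_center's own z axis and vertical above 0.6 rad).
It fails at once if the jar, docker, scraper or collar ring is moved by more than 30 mm (distance of any of jar_center, docker_center, scraper_center, collar_center from where it was at the start of the episode above 0.03 m).
It also fails if it takes over 67 s, if anything falls off the work surface, if the arm or the gripper's body presses on something with over 40 N, if the wrist force passes 120 N, or if a joint passes its speed limit or range.

## Working session

There is one attempt and no reset: what is moved stays moved. The work goes in short steps, Python scripts to look and compute and a tool call to move; the robot and the scene stay as the last step left them, time stands still between calls to the robot, and variables do not carry over. Pictures are saved under pics/ and viewed, at most 11 in all, crops included, and the job is handed in when it is done.

Besides the shell and the picture viewer there is one more tool, called after "Request:" as name([rows], argument=value, ...), one row to a line, values as JSON. send_rows: Moves the arm, as the interface text tells. Its arguments: {"type":"object","properties":{"targets":{"type":"array","items":{"type":"object","properties":{"travel":{"type":"array","items":{"type":"number"}},"dr":{"type":"array","items":{"type":"number"}},"hand":{"type":"number"}}}}},"required":["targets"]}

```bash
mkdir -p pics; cat > h.py <<'E'
import numpy as np, cv2
from scipy.spatial.transform import Rotation as R
from bench import bot, imaging
def snap(n,f=None):
    s=imaging.snapshot(n)
    if f: cv2.imwrite('pics/'+f,s['frame'][:,:,::-1])
    a=np.array(s['attitude'],float)
    s['R']=a if a.shape==(3,3) else (R.from_rotvec(a).as_matrix() if a.size==3 else R.from_quat(a).as_matrix())
    return s
def pt(s,u,v,z,fish=False):
    K=s['K'];x=(u-K[0][2])/K[0][0];y=(v-K[1][2])/K[1][1]
    if fish:
        r=np.hypot(x,y);k=np.sin(r)/r if r>0 else 1;d=np.array([x*k,y*k,np.cos(r)])
    else: d=np.array([x,y,1.])
    d=s['R']@d;p=np.array(s['position']);return p+d*(z-p[2])/d[2]
def proj(s,P):
    K=s['K'];c=s['R'].T@(np.array(P)-s['position']);return K[0][0]*c[0]/c[2]+K[0][2],K[1][1]*c[1]/c[2]+K[1][2]
E
python3 - <<'E'
from h import *
import pickle
o={}
for n in('top','scene'):
    s=snap(n,n+'0.png');print(n,s['position'],s['attitude'],s['K'][0]);o[n]=s
pickle.dump(o,open('s0.pkl','wb'))
print(bot.sense())
E
```

```text
top [0.42951736 0.02472817 1.07698448] [-2.16458557  2.15766868 -0.08795954] [512.77958896   0.         316.35176876]
scene [0.94541987 0.77366598 1.26894096] [-0.68372728 -2.785067    0.87424379] [620.69804932   0.         327.81064807]
{'time_s': 0.1, 'qpos': array([-1.35946884e+00,  5.28398850e-01,  1.43378725e+00,  1.34948350e-05,
        1.18140387e+00, -1.78518065e-01]), 'qvel': array([-1.29084294e-04, -1.44672025e-03, -2.35308225e-03,  2.41727970e-04,
       -2.43938640e-04, -2.21392640e-05]), 'tau': array([ 3.57599847e-04, -4.43301809e+01, -1.78586286e+01, -1.47235469e-04,
        3.85815161e-03, -1.55286932e-05]), 'tcp_pos': array([ 0.23740995, -0.57744944,  0.23041156]), 'ee_rot': array([-3.08014129e+00, -6.08102758e-01,  3.18450290e-05]), 'wrist_force': array([-0.62885989,  0.03252914,  0.89260355]), 'ft_torque': array([ 0.02253547,  0.05707792, -0.00887195]), 'gripper_force': 0.0, 'finger_gap': 0.08558713912512632}
```

View pics/top0.png

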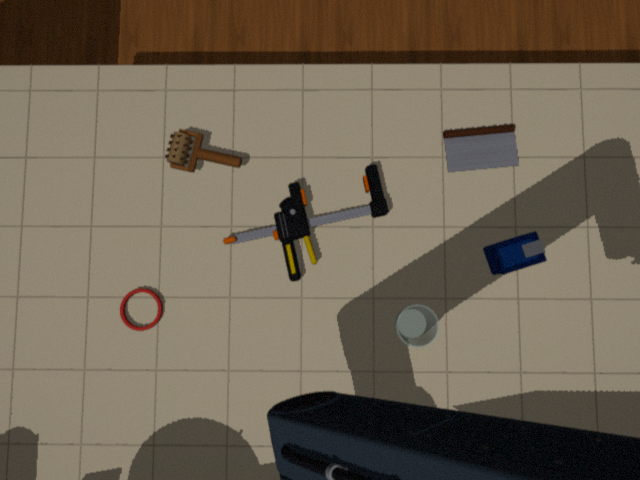

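View pics/scene0.png

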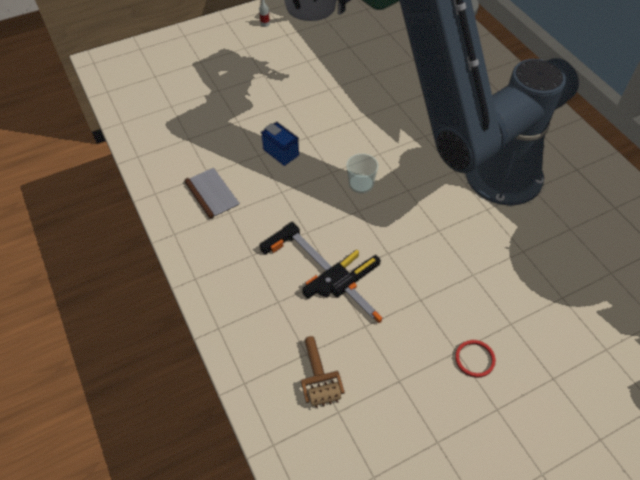

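The top view shows the clamp (head at about (290,225), front jaw at (375,190), handle and trigger at (293,255)/(310,250)), the box at (515,253), the jar at (417,325) and the scraper at (480,148). I'll enlarge the clamp and box.

```bash
python3 - <<'E'
import cv2
t=cv2.imread('pics/top0.png');s=cv2.imread('pics/scene0.png')
a=cv2.resize(t[150:290,215:400],None,fx=4,fy=4,interpolation=2)
cv2.imwrite('pics/c1.png',cv2.convertScaleAbs(a,alpha=1.5,beta=15))
b=cv2.resize(t[225:285,475:555],None,fx=6,fy=6,interpolation=2)[:, :480]
c=cv2.resize(s[115:175,250:310],None,fx=6,fy=6,interpolation=2)[:360,:320]
import numpy as np
cv2.imwrite('pics/c2.png',cv2.convertScaleAbs(np.hstack([b,c]),alpha=1.8,beta=20))
E
```

```text
(no output)
```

View pics/c1.png

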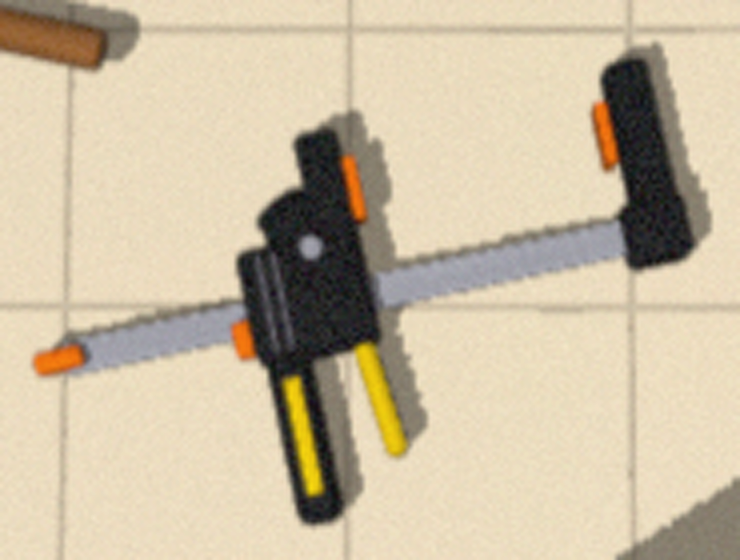

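View pics/c2.png

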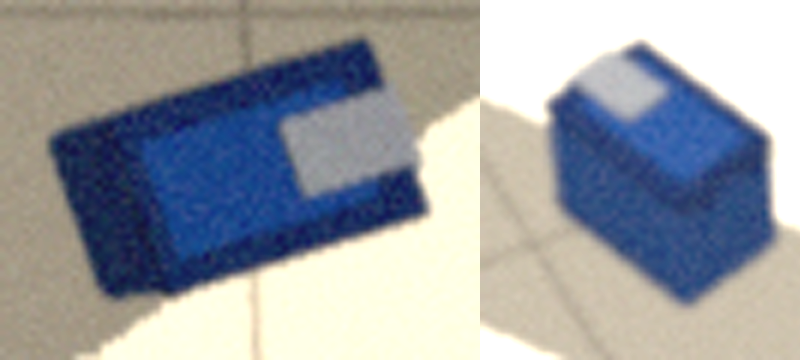

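The crops show these points. Clamp: bar runs (90,352) to (622,238), head pad face near (362,187), front pad face near (597,137), trigger tip (398,450), handle tip (320,515). Box: lid corners at (368,40), (428,212) and (163,293), with the strap and catch at the right end.

```bash
python3 - <<'E'
from h import *
import pickle
s=pickle.load(open('s0.pkl','rb'))['top']
c=lambda u,v,z:pt(s,215+(u+.5)/4-.5,150+(v+.5)/4-.5,z)
b=lambda u,v,z:pt(s,475+(u+.5)/6-.5,225+(v+.5)/6-.5,z)
A,B=c(90,352,.02),c(622,238,.02); d=(B-A)/np.linalg.norm(B-A);n=np.array([-d[1],d[0],0])
print('bar',A,B,'yaw deg',np.degrees(np.arctan2(d[1],d[0])), 'n',n)
for k,u,v,z in(('head',362,187,.03),('front',597,137,.03),('trigtip',400,448,.03),('trigroot',378,345,.03),('handback',275,375,.032),('handtip',303,515,.032),('headtip',318,132,.034),('fronttip',622,60,.034)):
    p=c(u,v,z);print(k,p.round(4),'along',((p-A)@d).round(4),'out',((p-A)@n).round(4))
C=[b(368,40,.072),b(428,212,.072),b(163,293,.072)]
e=C[1]-C[2];print('lid',np.linalg.norm(e),np.linalg.norm(C[0]-C[1]),'ctr',(C[0]+C[2])/2,'yaw',np.degrees(np.arctan2(e[1],e[0])), np.degrees(np.arctan2(*(C[1]-C[0])[[1,0]])))
print('jar',pt(s,417,325,.04))
print(R.from_rotvec([-3.08014129,-.608102758,0]).as_matrix().round(3))
E
```

```text
bar [0.53384102 0.20942946 0.02      ] [ 0.59402363 -0.06679341  0.02      ] yaw deg -77.70865768009433 n [0.97707775 0.21288275 0.        ]
head [0.619  0.0682 0.03  ] along 0.1561 out 0.0531
front [ 0.6453 -0.0533  0.03  ] along 0.2805 out 0.0529
trigtip [0.484  0.0479 0.03  ] along 0.1472 out -0.0831
trigroot [0.5368 0.0595 0.03  ] along 0.1472 out -0.029
handback [0.521  0.1121 0.032 ] along 0.0924 out -0.0332
handtip [0.4496 0.0971 0.032 ] along 0.0919 out -0.1062
headtip [0.647 0.091 0.034] along 0.1398 out 0.0854
fronttip [ 0.6849 -0.0662  0.034 ] along 0.3014 out 0.0889
lid 0.0901685167077563 0.05863067705826845 ctr [ 0.50129617 -0.35130911  0.072     ] yaw -72.90012373133219 -162.99307308025797
jar [ 0.35786747 -0.15675387  0.04      ]
[[ 0.925  0.38  -0.   ]
 [ 0.38  -0.925  0.002]
 [ 0.    -0.002 -1.   ]]
```

Request:
send_rows([
  {"travel": [0.018, 0.015, 0], "dr": [0, 0, 6], "hand": 0},
  {"travel": [0.036, 0.03, 0], "dr": [0, 0, 12], "hand": 0},
  {"travel": [0.054, 0.045, 0], "dr": [0, 0, 18], "hand": 0},
  {"travel": [0.072, 0.06, 0], "dr": [0, 0, 24], "hand": 0},
  {"travel": [0.09, 0.075, 0], "dr": [0, 0, 30], "hand": 0},
])

```text
time_s: 0.52
tcp_pos: [0.3281, -0.502, 0.2308]
ee_rot: [-2.815, -1.392, -0.0]
wrist_force: [-0.2, -0.5, -0.5]
finger_gap: 0.0854
gripper_force: 0.0
```

Request:
send_rows([
  {"travel": [0.018, 0.015, 0], "dr": [0, 0, 6], "hand": 0},
  {"travel": [0.036, 0.03, 0], "dr": [0, 0, 12], "hand": 0},
  {"travel": [0.054, 0.045, 0], "dr": [0, 0, 18], "hand": 0},
  {"travel": [0.072, 0.06, 0], "dr": [0, 0, 24], "hand": 0},
  {"travel": [0.09, 0.075, 0], "dr": [0, 0, 30], "hand": 0},
])

```text
time_s: 0.93
tcp_pos: [0.4181, -0.4269, 0.2308]
ee_rot: [-2.359, -2.073, -0.0]
wrist_force: [0.9, 0.0, 0.2]
finger_gap: 0.0853
gripper_force: 0.0
```

Request:
send_rows([
  {"travel": [0.017, 0.015, -0.01], "dr": [0, 0, 5], "hand": 0},
  {"travel": [0.034, 0.03, -0.02], "dr": [0, 0, 10], "hand": 0},
  {"travel": [0.051, 0.045, -0.03], "dr": [0, 0, 15], "hand": 0},
  {"travel": [0.068, 0.06, -0.03], "dr": [0, 0, 20], "hand": 0},
  {"travel": [0.083, 0.076, -0.03], "dr": [0, 0, 24.8], "hand": 0},
])

```text
time_s: 1.35
tcp_pos: [0.5009, -0.3508, 0.1999]
ee_rot: [-1.859, -2.53, -0.001]
wrist_force: [0.4, -0.5, -0.7]
finger_gap: 0.0854
gripper_force: 0.0
```

Request:
send_rows([
  {"travel": [0, 0, 0], "dr": [0, 0, 0], "hand": 0},
  {"travel": [0, 0, 0], "dr": [0, 0, 0], "hand": 0},
  {"travel": [0, 0, 0], "dr": [0, 0, 0], "hand": 0},
])

```text
time_s: 1.6
tcp_pos: [0.5001, -0.3523, 0.201]
ee_rot: [-1.866, -2.526, 0.001]
wrist_force: [0.1, -1.3, 0.1]
finger_gap: 0.0853
gripper_force: 0.0
```

```bash
python3 - <<'E'
from h import *
import pickle
s=snap('wrist','w1.png');pickle.dump(s,open('w1.pkl','wb'));print(s['position'],s['K'],s['R'].round(3))
q=bot.sense();print(q['tcp_pos'],R.from_rotvec(q['ee_rot']).as_matrix().round(3),q['qpos'])
E
```

```text
[ 0.47822798 -0.27756131  0.34292843] [[371.64829954   0.         311.73465532]
 [  0.         371.64829954 239.38722486]
 [  0.           0.           1.        ]] [[ 0.956  0.28   0.088]
 [ 0.294 -0.91  -0.291]
 [-0.001  0.304 -0.953]]
[ 0.49988647 -0.35266204  0.20117135] [[-0.293  0.956 -0.001]
 [ 0.956  0.293 -0.   ]
 [ 0.    -0.001 -1.   ]] [-7.96596673e-01  5.44204449e-01  1.49747409e+00 -5.76031961e-04
  1.10024138e+00 -1.09398270e+00]
```

View pics/w1.png

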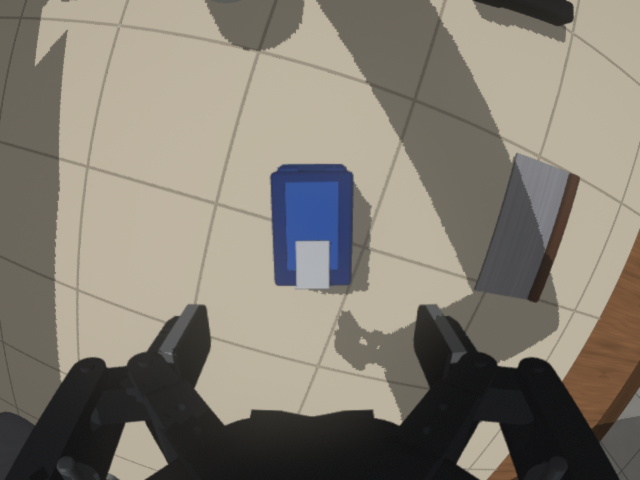

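The wrist picture shows the lid with corners at about (272,172), (353,171), (351,286) and (275,286), the strap at the end under the gripper, roughly centred at (312,229).

```bash
python3 - <<'E'
from h import *
import pickle
s=pickle.load(open('w1.pkl','rb'))
C=[pt(s,u,v,.072,True) for u,v in((271,173),(353,172),(352,286),(275,286))]
print(np.round(C,4),'ctr',np.mean(C,0),[np.linalg.norm(C[i]-C[i-1]).round(4) for i in range(4)])
for a,b in((0,3),(1,2)):
    e=C[b]-C[a];print(np.degrees(np.arctan2(e[1],e[0])))
E
```

```text
[[ 0.4597 -0.3202  0.072 ]
 [ 0.517  -0.3018  0.072 ]
 [ 0.5459 -0.3884  0.072 ]
 [ 0.4866 -0.4066  0.072 ]] ctr [ 0.50229739 -0.35422934  0.072     ] [np.float64(0.0905), np.float64(0.0602), np.float64(0.0913), np.float64(0.0619)]
-72.67585378356672
-71.5728229886932
```

Request:
send_rows([
  {"travel": [0.001, -0.001, -0.04], "dr": [0, 0, 0], "hand": 0},
  {"travel": [0.002, -0.001, -0.08], "dr": [0, 0, 0], "hand": 0},
  {"travel": [0.002, -0.001, -0.115], "dr": [0, 0, 0], "hand": 0},
  {"travel": [0.002, -0.001, -0.14], "dr": [0, 0, 0], "hand": 0},
  {"travel": [0.002, -0.001, -0.163], "dr": [0, 0, 0], "hand": 0},
])

```text
time_s: 2.07
tcp_pos: [0.5009, -0.3537, 0.0362]
ee_rot: [-1.868, -2.524, -0.0]
wrist_force: [-0.2, 0.0, 0.9]
finger_gap: 0.0852
gripper_force: 0.0
```

Request:
send_rows([
  {"travel": [0, 0, 0], "dr": [0, 0, 0], "hand": 0},
  {"travel": [0, 0, 0], "dr": [0, 0, 0], "hand": 60},
  {"travel": [0, 0, 0], "dr": [0, 0, 0], "hand": 120},
  {"travel": [0, 0, 0], "dr": [0, 0, 0], "hand": 120},
  {"travel": [0, 0, 0], "dr": [0, 0, 0], "hand": 120},
])

```text
time_s: 2.48
tcp_pos: [0.5033, -0.3542, 0.0402]
ee_rot: [1.864, 2.524, -0.001]
wrist_force: [-0.0, 0.0, -0.8]
finger_gap: 0.0608
gripper_force: 64.9
```

Request:
send_rows([
  {"travel": [0, 0, 0], "dr": [0, 0, 0], "hand": 120},
  {"travel": [0, 0, 0], "dr": [0, 0, 0], "hand": 120},
  {"travel": [0, 0, 0], "dr": [0, 0, 0], "hand": 120},
  {"travel": [0, 0, 0], "dr": [0, 0, 0], "hand": 120},
  {"travel": [0, 0, 0], "dr": [0, 0, 0], "hand": 120},
])

```text
time_s: 2.9
tcp_pos: [0.5033, -0.3541, 0.0401]
ee_rot: [1.864, 2.525, -0.001]
wrist_force: [-1.4, -0.3, 7.1]
finger_gap: 0.061
gripper_force: 65.7
```

Request:
send_rows([
  {"travel": [0, 0, 0.01], "dr": [0, 0, 0], "hand": 120},
  {"travel": [0, 0, 0.03], "dr": [0, 0, 0], "hand": 120},
  {"travel": [0, 0, 0.06], "dr": [0, 0, 0], "hand": 120},
  {"travel": [0, 0, 0.09], "dr": [0, 0, 0], "hand": 120},
  {"travel": [0.005, 0.014, 0.11], "dr": [0, 0, 0], "hand": 120},
])

```text
time_s: 3.32
tcp_pos: [0.5081, -0.3418, 0.1514]
ee_rot: [1.865, 2.522, -0.002]
wrist_force: [0.5, 0.0, -0.9]
finger_gap: 0.0608
gripper_force: 65.4
```

Request:
send_rows([
  {"travel": [0.01, 0.03, 0], "dr": [0, 0, -0.6], "hand": 120},
  {"travel": [0.021, 0.06, 0], "dr": [0, 0, -1.2], "hand": 120},
  {"travel": [0.032, 0.09, 0], "dr": [0, 0, -1.8], "hand": 120},
  {"travel": [0.044, 0.123, 0], "dr": [0, 0, -2.4], "hand": 120},
  {"travel": [0.056, 0.156, 0], "dr": [0, 0, -3], "hand": 120},
])

```text
time_s: 3.73
tcp_pos: [0.5635, -0.1814, 0.1488]
ee_rot: [-1.933, -2.477, -0.0]
wrist_force: [0.6, -0.2, -1.7]
finger_gap: 0.0608
gripper_force: 65.4
```

Request:
send_rows([
  {"travel": [0.012, 0.033, 0], "dr": [0, 0, -0.6], "hand": 120},
  {"travel": [0.024, 0.066, 0], "dr": [0, 0, -1.2], "hand": 120},
  {"travel": [0.036, 0.099, 0], "dr": [0, 0, -1.6], "hand": 120},
  {"travel": [0.048, 0.132, 0], "dr": [0, 0, -1.8], "hand": 120},
  {"travel": [0.058, 0.16, 0], "dr": [0, 0, -2], "hand": 120},
])

```text
time_s: 4.15
tcp_pos: [0.6216, -0.0203, 0.1487]
ee_rot: [-1.973, -2.444, -0.001]
wrist_force: [0.2, 0.3, -0.9]
finger_gap: 0.0608
gripper_force: 65.4
```

Request:
send_rows([
  {"travel": [0.006, 0.016, 0], "dr": [0, 0, 0], "hand": 120},
  {"travel": [0.01, 0.028, 0], "dr": [0, 0, 0], "hand": 120},
  {"travel": [0.01, 0.028, 0], "dr": [0, 0, 0], "hand": 120},
  {"travel": [0.01, 0.028, 0], "dr": [0, 0, 0], "hand": 120},
  {"travel": [0.01, 0.028, 0], "dr": [0, 0, 0], "hand": 120},
])

```text
time_s: 4.57
tcp_pos: [0.631, 0.0038, 0.1483]
ee_rot: [-1.975, -2.443, 0.001]
wrist_force: [-0.4, -0.3, -1.4]
finger_gap: 0.0611
gripper_force: 65.4
```

```bash
python3 - <<'E'
from h import *
import pickle
s=snap('wrist','w2.png');t=snap('top','t2.png');pickle.dump((s,t),open('w2.pkl','wb'));print(s['position'])
q=bot.sense();print(q['tcp_pos'],R.from_rotvec(q['ee_rot']).as_matrix().round(3),q['qpos'],q['finger_gap'])
E
```

```text
[0.61567433 0.08031506 0.2901384 ]
[0.63109683 0.0034086  0.14830097] [[-0.208  0.978 -0.001]
 [ 0.978  0.208 -0.   ]
 [-0.    -0.001 -1.   ]] [-1.71230950e-01  6.33820858e-01  1.49056465e+00 -4.16816953e-04
  1.01772202e+00 -3.80942034e-01] 0.06095472184705962
```

View pics/w2.png

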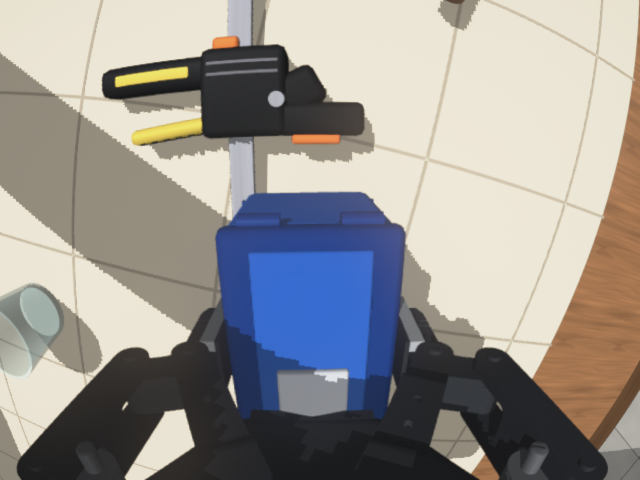

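Wrist view: the box hangs from the gripper, and the clamp is seen from nearly above, with head-pad face edge (293–340, 143), bar at x 230–254, trigger (134,138)–(203,125) and handle (103,82)–(203,72).

```bash
python3 - <<'E'
from h import *
import pickle
s,t=pickle.load(open('w2.pkl','rb'))
f=lambda u,v,z:pt(s,u,v,z,True)
B0=(f(228,20,.02)+f(251,20,.02))/2;B1=(f(231,180,.02)+f(254,180,.02))/2
d=(B1-B0)/np.linalg.norm(B1-B0);n=np.array([-d[1],d[0],0]);print('yaw',np.degrees(np.arctan2(d[1],d[0])),B0,B1,np.linalg.norm(f(231,180,.02)-f(254,180,.02)))
O=(f(293,143,.03)+f(340,143,.03))/2;print('head pad',O,'out',(O-B1)@n, 'w',np.linalg.norm(f(293,143,.03)-f(340,143,.03)))
for k,u,v,z in(('trigfront_tip',140,144,.03),('trigfront_root',200,132,.03),('handback_root',200,58,.032),('handback_tip',108,70,.032),('handtip',103,82,.032),('trigtip',133,138,.03)):
    p=f(u,v,z);print(k,p.round(4),'x',((p-O)@d).round(4),'y',((p-B1)@n).round(4))
q=bot.sense();p=q['tcp_pos'];print('tcp in clamp',(p-O)@d,(p-B1)@n)
E
```

```text
yaw -77.46715862043078 [0.54748195 0.14760737 0.02      ] [0.57358322 0.0301907  0.02      ] 0.017427859378675133
head pad [0.62129804 0.06829057 0.03      ] out 0.05484550400616927 w 0.03261682871118783
trigfront_tip [0.4921 0.045  0.03  ] x -0.0053 y -0.0764
trigfront_root [0.5383 0.0607 0.03  ] x -0.0106 y -0.0279
handback_root [0.5284 0.1133 0.032 ] x -0.0641 y -0.026
handback_tip [0.4548 0.0982 0.032 ] x -0.0653 y -0.1012
handtip [0.4521 0.0886 0.032 ] x -0.0566 y -0.1059
trigtip [0.4854 0.0487 0.03  ] x -0.0104 y -0.0821
tcp in clamp 0.06546227872768245 0.050331472175901955
```

Request:
send_rows([
  {"travel": [0.004, 0.005, 0], "dr": [0, 0, 0.5], "hand": 120},
  {"travel": [0.004, 0.005, -0.03], "dr": [0, 0, 0.5], "hand": 120},
  {"travel": [0.004, 0.005, -0.06], "dr": [0, 0, 0.5], "hand": 120},
  {"travel": [0.004, 0.005, -0.08], "dr": [0, 0, 0.5], "hand": 120},
  {"travel": [0.004, 0.005, -0.09], "dr": [0, 0, 0.5], "hand": 120},
])

```text
time_s: 5.08
tcp_pos: [0.6337, 0.0096, 0.0554]
ee_rot: [-1.962, -2.448, 0.004]
wrist_force: [-0.1, 0.8, -1.3]
finger_gap: 0.061
gripper_force: 65.4
```

Request:
send_rows([
  {"travel": [0, 0, -0.004], "dr": [0, 0, 0], "hand": 120},
  {"travel": [0, 0, -0.008], "dr": [0, 0, 0], "hand": 120},
  {"travel": [0, 0, -0.012], "dr": [0, 0, 0], "hand": 120},
  {"travel": [0, 0, -0.014], "dr": [0, 0, 0], "hand": 120},
  {"travel": [0, 0, -0.0155], "dr": [0, 0, 0], "hand": 120},
])

```text
time_s: 5.5
tcp_pos: [0.6363, 0.0098, 0.0436]
ee_rot: [1.963, 2.451, 0.001]
wrist_force: [-0.6, 0.7, -1.2]
finger_gap: 0.0609
gripper_force: 65.4
```

Request:
send_rows([
  {"travel": [0, 0, 0], "dr": [0, 0, 0], "hand": 120},
  {"travel": [0, 0, -0.0005], "dr": [0, 0, 0], "hand": 120},
  {"travel": [0, 0, -0.001], "dr": [0, 0, 0], "hand": 120},
  {"travel": [0, 0, -0.0015], "dr": [0, 0, 0], "hand": 120},
  {"travel": [0, 0, -0.0015], "dr": [0, 0, 0], "hand": 120},
])

```text
time_s: 5.92
tcp_pos: [0.6356, 0.0099, 0.0414]
ee_rot: [1.963, 2.452, 0.0]
wrist_force: [-0.5, 0.4, -1.3]
finger_gap: 0.0608
gripper_force: 65.4
```

Request:
send_rows([
  {"travel": [0, 0, -0.0005], "dr": [0, 0, 0], "hand": 120},
  {"travel": [0, 0, -0.001], "dr": [0, 0, 0], "hand": 120},
  {"travel": [0, 0, -0.0015], "dr": [0, 0, 0], "hand": 120},
  {"travel": [0, 0, -0.002], "dr": [0, 0, 0], "hand": 120},
  {"travel": [0, 0, -0.002], "dr": [0, 0, 0], "hand": 120},
])

```text
time_s: 6.33
tcp_pos: [0.6355, 0.01, 0.0401]
ee_rot: [1.963, 2.452, 0.0]
wrist_force: [-1.4, 1.2, 4.2]
finger_gap: 0.061
gripper_force: 65.9
```

Contact with the sill. I'll release it and retreat.

Request:
send_rows([
  {"travel": [0, 0, 0], "dr": [0, 0, 0], "hand": 70},
  {"travel": [0, 0, 0], "dr": [0, 0, 0], "hand": 30},
  {"travel": [0, 0, 0], "dr": [0, 0, 0], "hand": 0},
  {"travel": [0, 0, 0], "dr": [0, 0, 0], "hand": 0},
  {"travel": [0, 0, 0], "dr": [0, 0, 0], "hand": 0},
])

```text
time_s: 6.75
tcp_pos: [0.6356, 0.0098, 0.0391]
ee_rot: [-1.964, -2.452, 0.0]
wrist_force: [0.7, 0.1, -0.8]
finger_gap: 0.0853
gripper_force: 0.0
```

Request:
send_rows([
  {"travel": [0, 0, 0], "dr": [0, 0, 0], "hand": 0},
  {"travel": [0, 0, 0.01], "dr": [0, 0, 0], "hand": 0},
  {"travel": [0, 0, 0.04], "dr": [0, 0, 0], "hand": 0},
  {"travel": [0, 0, 0.08], "dr": [0, 0, 0], "hand": 0},
  {"travel": [0, 0, 0.11], "dr": [0, 0, 0], "hand": 0},
])

```text
time_s: 7.17
tcp_pos: [0.636, 0.0099, 0.1519]
ee_rot: [1.963, 2.451, 0.001]
wrist_force: [0.7, 0.7, 0.0]
finger_gap: 0.0857
gripper_force: 0.0
```

Request:
send_rows([
  {"travel": [-0.01, -0.005, 0], "dr": [0, 0, -6], "hand": 30},
  {"travel": [-0.02, -0.01, 0], "dr": [0, 0, -12], "hand": 60},
  {"travel": [-0.03, -0.015, 0], "dr": [0, 0, -18], "hand": 60},
  {"travel": [-0.04, -0.02, 0], "dr": [0, 0, -24], "hand": 60},
  {"travel": [-0.05, -0.025, 0], "dr": [0, 0, -30], "hand": 60},
])

```text
time_s: 7.58
tcp_pos: [0.5852, -0.0153, 0.1503]
ee_rot: [2.535, 1.854, 0.001]
wrist_force: [0.4, -0.3, -0.7]
finger_gap: 0.0652
gripper_force: 0.0
```

Request:
send_rows([
  {"travel": [-0.01, -0.005, 0], "dr": [0, 0, -6], "hand": 90},
  {"travel": [-0.02, -0.01, 0], "dr": [0, 0, -12], "hand": 90},
  {"travel": [-0.03, -0.015, 0], "dr": [0, 0, -18], "hand": 90},
  {"travel": [-0.04, -0.02, 0], "dr": [0, 0, -24], "hand": 90},
  {"travel": [-0.05, -0.025, 0], "dr": [0, 0, -30], "hand": 90},
])

```text
time_s: 8.0
tcp_pos: [0.5352, -0.0403, 0.1501]
ee_rot: [2.929, 1.134, 0.001]
wrist_force: [0.5, -0.6, 0.1]
finger_gap: 0.055
gripper_force: 0.0
```

Request:
send_rows([
  {"travel": [-0.01, -0.005, -0.02], "dr": [0, 0, -6], "hand": 120},
  {"travel": [-0.02, -0.01, -0.04], "dr": [0, 0, -12], "hand": 120},
  {"travel": [-0.03, -0.015, -0.06], "dr": [0, 0, -18], "hand": 120},
  {"travel": [-0.04, -0.02, -0.08], "dr": [0, 0, -24], "hand": 120},
  {"travel": [-0.05, -0.025, -0.1], "dr": [0, 0, -29.5], "hand": 120},
])

```text
time_s: 8.42
tcp_pos: [0.4857, -0.0655, 0.0495]
ee_rot: [3.121, 0.352, 0.003]
wrist_force: [-0.5, 0.2, 0.1]
finger_gap: 0.045
gripper_force: 0.0
```

Request:
send_rows([
  {"travel": [0, 0, -0.02], "dr": [0, 0, 0], "hand": 120},
  {"travel": [0, 0, -0.03], "dr": [0, 0, 0], "hand": 120},
  {"travel": [0, 0, -0.035], "dr": [0, 0, 0], "hand": 120},
  {"travel": [0, 0, -0.038], "dr": [0, 0, 0], "hand": 120},
  {"travel": [0, 0, -0.04], "dr": [0, 0, 0], "hand": 120},
])

```text
time_s: 8.83
tcp_pos: [0.4865, -0.0652, 0.0097]
ee_rot: [3.12, 0.36, 0.002]
wrist_force: [-0.0, -0.7, 0.3]
finger_gap: 0.0453
gripper_force: 0.0
```

```bash
python3 - <<'E'
from h import *
q=bot.sense();print(q['tcp_pos'],R.from_rotvec(q['ee_rot']).as_matrix().round(3),q['qpos'].round(2),q['finger_gap'],q['wrist_force'])
E
```

```text
[ 0.48648044 -0.06520978  0.00967382] [[ 0.974  0.228  0.002]
 [ 0.228 -0.974 -0.001]
 [ 0.001  0.001 -1.   ]] [-0.36  0.74  1.92  0.    0.48  0.98] 0.045322954887741566 [-0.00917888 -0.6894172   0.26835008]
```

Request:
send_rows([
  {"travel": [0, 0, -0.002], "dr": [0, 0, 0], "hand": 120},
  {"travel": [0, 0, -0.003], "dr": [0, 0, 0], "hand": 120},
  {"travel": [0, 0, -0.004], "dr": [0, 0, 0], "hand": 120},
  {"travel": [0, 0, -0.005], "dr": [0, 0, 0], "hand": 120},
  {"travel": [0, 0, -0.006], "dr": [0, 0, 0], "hand": 120},
])

```text
time_s: 9.25
tcp_pos: [0.4858, -0.0651, 0.0036]
ee_rot: [3.121, 0.359, 0.001]
wrist_force: [0.5, -0.9, -0.1]
finger_gap: 0.0454
gripper_force: 0.0
```

Request:
send_rows([
  {"travel": [0, 0, -0.001], "dr": [0, 0, 0], "hand": 120},
  {"travel": [0, 0, -0.002], "dr": [0, 0, 0], "hand": 120},
  {"travel": [0, 0, -0.002], "dr": [0, 0, 0], "hand": 120},
])

```text
time_s: 9.5
tcp_pos: [0.4855, -0.0651, 0.0012]
ee_rot: [-3.121, -0.359, 0.0]
wrist_force: [-1.3, 0.2, -0.2]
finger_gap: 0.0451
gripper_force: 0.0
```

Request:
send_rows([
  {"travel": [0, 0, 0.04], "dr": [0, 0, 0], "hand": 80},
  {"travel": [0, 0, 0.08], "dr": [0, 0, 0], "hand": 30},
  {"travel": [0.004, 0.03, 0.1], "dr": [0, 0, 0], "hand": 0},
  {"travel": [0.008, 0.065, 0.1], "dr": [0, 0, -0.7], "hand": 0},
  {"travel": [0.012, 0.1, 0.1], "dr": [0, 0, -0.7], "hand": 0},
])

```text
time_s: 9.92
tcp_pos: [0.4989, 0.0352, 0.1031]
ee_rot: [3.123, 0.335, 0.006]
wrist_force: [1.0, 0.4, -1.1]
finger_gap: 0.0854
gripper_force: 0.0
```

Request:
send_rows([
  {"travel": [0.003, 0.03, 0], "dr": [0, 0, 0], "hand": 0},
  {"travel": [0.004, 0.043, 0], "dr": [0, 0, 0], "hand": 0},
  {"travel": [0.004, 0.043, 0], "dr": [0, 0, 0], "hand": 0},
  {"travel": [0.004, 0.043, 0], "dr": [0, 0, 0], "hand": 0},
])

```text
time_s: 10.25
tcp_pos: [0.5012, 0.0786, 0.1013]
ee_rot: [3.123, 0.344, -0.0]
wrist_force: [0.6, -0.7, -0.3]
finger_gap: 0.0854
gripper_force: 0.0
```

```bash
python3 - <<'E'
from h import *
import pickle
s=snap('wrist','w3.png');t=snap('top','t3.png');pickle.dump((s,t),open('w3.pkl','wb'))
q=bot.sense();print(q['tcp_pos'],q['finger_gap'],R.from_rotvec(q['ee_rot']).as_matrix().round(3));np.save('tcp3.npy',q['tcp_pos'])
E
```

```text
[0.5013814  0.07725862 0.10120818] 0.0853881860433137 [[ 0.977  0.215 -0.   ]
 [ 0.215 -0.977 -0.   ]
 [-0.     0.    -1.   ]]
```

View pics/w3.png

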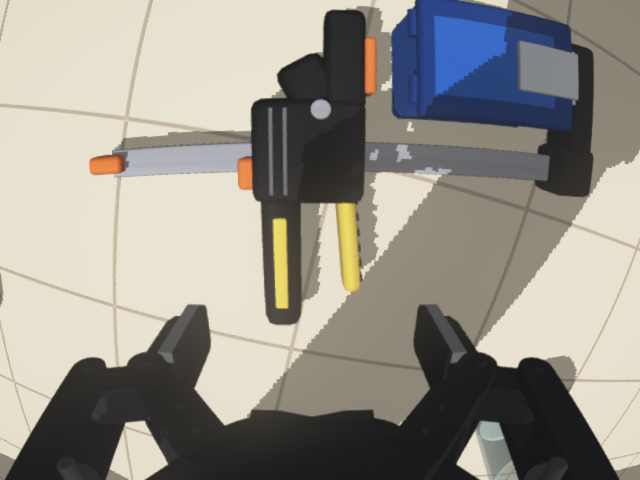

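The box stands between the pads, (395–575, 0–130), with the handle back at x≈263 (v 250) and trigger front at x≈357 (v 250). The bar centre runs from (180,160) to (470,160).

```bash
python3 - <<'E'
from h import *
import pickle
s,t=pickle.load(open('w3.pkl','rb'));tcp=np.load('tcp3.npy')
f=lambda u,v,z:pt(s,u,v,z,True)
B0=f(180,160,.02);B1=f(470,160,.02);d=(B1-B0)/np.linalg.norm(B1-B0);n=np.array([-d[1],d[0],0])
print('yaw',np.degrees(np.arctan2(d[1],d[0])))
h=f(264,250,.032);g=f(357,250,.03)
for k,p in(('hand',h),('trig',g),('trigtip',f(352,291,.03)),('tcp',tcp),('headpad',(f(374,40,.03)+f(374,93,.03))/2)):print(k,p.round(4),((p-B0)@d).round(4),((p-B0)@n).round(4))
E
```

```text
yaw -77.127065286562
hand [0.4993 0.1078 0.032 ] 0.0529 -0.0552
trig [0.5109 0.0525 0.03  ] 0.1095 -0.0562
trigtip [0.4835 0.0484 0.03  ] 0.1073 -0.0839
tcp [0.5014 0.0773 0.1012] 0.0832 -0.06
headpad [0.6195 0.0689 0.03  ] 0.1177 0.0533
```

Request:
send_rows([
  {"travel": [0, 0.002, -0.03], "dr": [0, 0, 0], "hand": 0},
  {"travel": [0, 0.002, -0.06], "dr": [0, 0, 0], "hand": 0},
  {"travel": [0, 0.002, -0.08], "dr": [0, 0, 0], "hand": 0},
  {"travel": [0, 0.002, -0.09], "dr": [0, 0, 0], "hand": 0},
  {"travel": [0, 0.002, -0.098], "dr": [0, 0, 0], "hand": 0},
])

```text
time_s: 10.77
tcp_pos: [0.5011, 0.0788, 0.0021]
ee_rot: [-3.123, -0.337, 0.003]
wrist_force: [-0.0, -0.3, 0.1]
finger_gap: 0.0854
gripper_force: 0.0
```

Request:
send_rows([
  {"travel": [0, 0, 0], "dr": [0, 0, 0], "hand": 40},
  {"travel": [0, 0, 0], "dr": [0, 0, 0], "hand": 60},
  {"travel": [0, 0, 0], "dr": [0, 0, 0], "hand": 70},
  {"travel": [0, 0, 0], "dr": [0, 0, 0], "hand": 75},
  {"travel": [0, 0, 0], "dr": [0, 0, 0], "hand": 75},
])

```text
time_s: 11.18
tcp_pos: [0.5019, 0.08, 0.0044]
ee_rot: [3.123, 0.34, 0.002]
wrist_force: [-0.2, -0.8, 3.8]
finger_gap: 0.0603
gripper_force: 3.4
```

Request:
send_rows([
  {"travel": [0, 0, 0], "dr": [0, 0, 0], "hand": 85},
  {"travel": [0, 0, 0], "dr": [0, 0, 0], "hand": 85},
  {"travel": [0, 0, 0], "dr": [0, 0, 0], "hand": 95},
  {"travel": [0, 0, 0], "dr": [0, 0, 0], "hand": 95},
  {"travel": [0, 0, 0], "dr": [0, 0, 0], "hand": 95},
])

```text
time_s: 11.6
tcp_pos: [0.5011, 0.0812, 0.0047]
ee_rot: [-3.122, -0.339, -0.001]
wrist_force: [-2.3, 5.5, 8.1]
finger_gap: 0.0537
gripper_force: 7.0
```

Request:
send_rows([
  {"travel": [0, 0, 0.001], "dr": [0, 0, 0], "hand": 105},
  {"travel": [0, 0, 0.001], "dr": [0, 0, 0], "hand": 115},
  {"travel": [0, 0, 0.001], "dr": [0, 0, 0], "hand": 122},
  {"travel": [0, 0, 0.001], "dr": [0, 0, 0], "hand": 126},
  {"travel": [0, 0, 0.001], "dr": [0, 0, 0], "hand": 126},
])

```text
time_s: 12.02
tcp_pos: [0.5001, 0.082, 0.006]
ee_rot: [-3.121, -0.337, 0.002]
wrist_force: [-4.3, 10.2, 13.4]
finger_gap: 0.0434
gripper_force: 20.6
```

Request:
send_rows([
  {"travel": [0, 0, 0.001], "dr": [0, 0, 0], "hand": 126},
  {"travel": [0, 0, 0.001], "dr": [0, 0, 0], "hand": 100},
  {"travel": [0, 0, 0.001], "dr": [0, 0, 0], "hand": 70},
  {"travel": [0, 0, 0.001], "dr": [0, 0, 0], "hand": 60},
  {"travel": [0, 0, 0.001], "dr": [0, 0, 0], "hand": 60},
])

```text
time_s: 12.43
tcp_pos: [0.5028, 0.0794, 0.0053]
ee_rot: [3.123, 0.34, 0.004]
wrist_force: [1.1, -1.7, -0.9]
finger_gap: 0.0652
gripper_force: 0.8
```

Request:
send_rows([
  {"travel": [0, 0, 0], "dr": [0, 0, 0], "hand": 90},
  {"travel": [0, 0, 0], "dr": [0, 0, 0], "hand": 105},
  {"travel": [0, 0, 0], "dr": [0, 0, 0], "hand": 115},
  {"travel": [0, 0, 0], "dr": [0, 0, 0], "hand": 115},
  {"travel": [0, 0, 0], "dr": [0, 0, 0], "hand": 115},
])

```text
time_s: 12.85
tcp_pos: [0.5018, 0.0802, 0.0059]
ee_rot: [-3.123, -0.337, -0.002]
wrist_force: [-0.4, -0.7, 5.4]
finger_gap: 0.0474
gripper_force: 6.7
```

Request:
send_rows([
  {"travel": [0, 0, 0], "dr": [0, 0, 0], "hand": 125},
  {"travel": [0, 0, 0], "dr": [0, 0, 0], "hand": 125},
  {"travel": [0, 0, 0], "dr": [0, 0, 0], "hand": 90},
  {"travel": [0, 0, 0], "dr": [0, 0, 0], "hand": 60},
  {"travel": [0, 0, 0], "dr": [0, 0, 0], "hand": 60},
])

```text
time_s: 13.27
tcp_pos: [0.5018, 0.0798, 0.0052]
ee_rot: [3.123, 0.34, 0.001]
wrist_force: [1.3, -1.2, -0.4]
finger_gap: 0.0652
gripper_force: 0.8
```

Request:
send_rows([
  {"travel": [0, 0, 0], "dr": [0, 0, 0], "hand": 60},
  {"travel": [0, 0, 0], "dr": [0, 0, 0], "hand": 90},
  {"travel": [0, 0, 0], "dr": [0, 0, 0], "hand": 115},
  {"travel": [0, 0, 0], "dr": [0, 0, 0], "hand": 115},
  {"travel": [0, 0, 0], "dr": [0, 0, 0], "hand": 115},
])

```text
time_s: 13.68
tcp_pos: [0.5011, 0.0803, 0.0057]
ee_rot: [-3.123, -0.337, 0.001]
wrist_force: [0.5, 0.5, 4.9]
finger_gap: 0.0474
gripper_force: 6.9
```

```bash
python3 - <<'E'
from h import *
import pickle
s=snap('wrist','w4.png')
q=bot.sense();print(q['tcp_pos'],q['finger_gap'],q['gripper_force'],q['wrist_force'])
E
```

```text
[0.50112377 0.08024692 0.00565259] 0.04723236999290618 6.870786399085773 [-1.15058972  0.03141402  3.69979421]
```

View pics/w4.png

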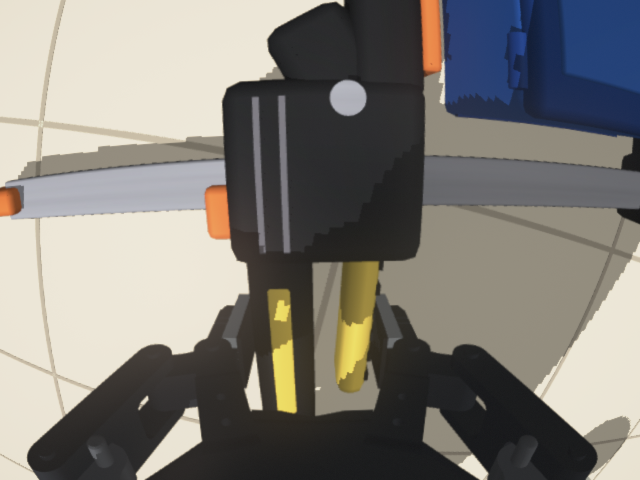

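The fingers are on the handle (240,340) and trigger (375,340). The head pad, (432,40), is a few mm short of the box's end at x≈445, and the box is square. I'll pump on, watching the force.

Request:
send_rows([
  {"travel": [0, 0, 0], "dr": [0, 0, 0], "hand": 125},
  {"travel": [0, 0, 0], "dr": [0, 0, 0], "hand": 125},
  {"travel": [0, 0, 0], "dr": [0, 0, 0], "hand": 90},
  {"travel": [0, 0, 0], "dr": [0, 0, 0], "hand": 60},
  {"travel": [0, 0, 0], "dr": [0, 0, 0], "hand": 60},
])

```text
time_s: 14.15
tcp_pos: [0.5015, 0.0798, 0.0051]
ee_rot: [-3.123, -0.34, 0.0]
wrist_force: [0.5, -2.1, -0.3]
finger_gap: 0.0653
gripper_force: 0.8
```

Request:
send_rows([
  {"travel": [0, 0, 0], "dr": [0, 0, 0], "hand": 60},
  {"travel": [0, 0, 0], "dr": [0, 0, 0], "hand": 85},
  {"travel": [0, 0, 0], "dr": [0, 0, 0], "hand": 100},
  {"travel": [0, 0, 0], "dr": [0, 0, 0], "hand": 100},
  {"travel": [0, 0, 0], "dr": [0, 0, 0], "hand": 100},
])

```text
time_s: 14.57
tcp_pos: [0.5015, 0.0794, 0.0054]
ee_rot: [3.123, 0.34, -0.0]
wrist_force: [-0.0, -5.8, 3.0]
finger_gap: 0.0523
gripper_force: 2.5
```

Request:
send_rows([
  {"travel": [0, 0, 0], "dr": [0, 0, 0], "hand": 108},
  {"travel": [0, 0, 0], "dr": [0, 0, 0], "hand": 115},
  {"travel": [0, 0, 0], "dr": [0, 0, 0], "hand": 115},
  {"travel": [0, 0, 0], "dr": [0, 0, 0], "hand": 115},
])

```text
time_s: 14.9
tcp_pos: [0.501, 0.0806, 0.0058]
ee_rot: [-3.122, -0.337, 0.001]
wrist_force: [-1.1, 0.4, 6.1]
finger_gap: 0.0469
gripper_force: 6.7
```

Request:
send_rows([
  {"travel": [0, 0, 0], "dr": [0, 0, 0], "hand": 125},
  {"travel": [0, 0, 0], "dr": [0, 0, 0], "hand": 125},
  {"travel": [0, 0, 0], "dr": [0, 0, 0], "hand": 90},
  {"travel": [0, 0, 0], "dr": [0, 0, 0], "hand": 60},
  {"travel": [0, 0, 0], "dr": [0, 0, 0], "hand": 60},
])

```text
time_s: 15.32
tcp_pos: [0.5017, 0.08, 0.0051]
ee_rot: [-3.123, -0.341, -0.0]
wrist_force: [1.4, -1.5, -0.5]
finger_gap: 0.0653
gripper_force: 0.8
```

Request:
send_rows([
  {"travel": [0, 0, 0], "dr": [0, 0, 0], "hand": 60},
  {"travel": [0, 0, 0], "dr": [0, 0, 0], "hand": 85},
  {"travel": [0, 0, 0], "dr": [0, 0, 0], "hand": 95},
  {"travel": [0, 0, 0], "dr": [0, 0, 0], "hand": 95},
  {"travel": [0, 0, 0], "dr": [0, 0, 0], "hand": 95},
])

```text
time_s: 15.73
tcp_pos: [0.5016, 0.0796, 0.0054]
ee_rot: [3.123, 0.34, 0.0]
wrist_force: [0.3, -4.5, 2.9]
finger_gap: 0.0537
gripper_force: 2.1
```

```bash
python3 - <<'E'
from h import *
s=snap('wrist');w=s['frame'][0:300,340:640]
t=snap('top')['frame'][150:290,260:400]
a=cv2.convertScaleAbs(cv2.resize(t,(560,560),interpolation=2),alpha=1.5,beta=15)[:400]
b=cv2.resize(w,(400,400))
o=np.hstack([a,np.vstack([b])])[:, :960]
cv2.imwrite('pics/m5.png',cv2.resize(o,(800,333))[:,:,::-1])
q=bot.sense();print(q['tcp_pos'],q['finger_gap'],q['gripper_force'],q['wrist_force'])
E
```

```text
[0.501522   0.07967345 0.00538718] 0.05361812628556436 2.1232183277606964 [ 0.16474422 -3.59443461  3.1865475 ]
```

View pics/m5.png

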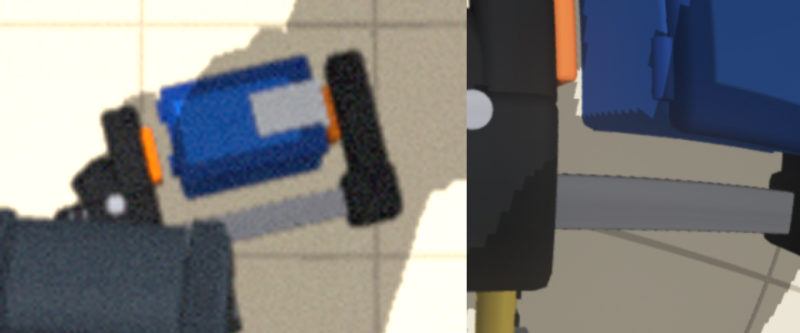

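Only a few mm are left between the pads and the box. The rest of this squeeze goes in small steps.

Request:
send_rows([
  {"travel": [0, 0, 0], "dr": [0, 0, 0], "hand": 102},
  {"travel": [0, 0, 0], "dr": [0, 0, 0], "hand": 108},
  {"travel": [0, 0, 0], "dr": [0, 0, 0], "hand": 108},
])

```text
time_s: 16.08
tcp_pos: [0.5014, 0.0799, 0.0056]
ee_rot: [-3.123, -0.339, 0.0]
wrist_force: [-1.2, -3.8, 4.7]
finger_gap: 0.0495
gripper_force: 4.0
```

Request:
send_rows([
  {"travel": [0, 0, 0], "dr": [0, 0, 0], "hand": 112},
  {"travel": [0, 0, 0], "dr": [0, 0, 0], "hand": 116},
  {"travel": [0, 0, 0], "dr": [0, 0, 0], "hand": 116},
])

```text
time_s: 16.33
tcp_pos: [0.501, 0.0811, 0.0058]
ee_rot: [-3.122, -0.337, 0.001]
wrist_force: [-0.8, 1.5, 8.0]
finger_gap: 0.0468
gripper_force: 7.4
```

Request:
send_rows([
  {"travel": [0, 0, 0], "dr": [0, 0, 0], "hand": 120},
  {"travel": [0, 0, 0], "dr": [0, 0, 0], "hand": 123},
  {"travel": [0, 0, 0], "dr": [0, 0, 0], "hand": 123},
])

```text
time_s: 16.58
tcp_pos: [0.5007, 0.0819, 0.0061]
ee_rot: [-3.121, -0.336, 0.001]
wrist_force: [-1.1, 5.6, 11.2]
finger_gap: 0.0446
gripper_force: 10.8
```

Request:
send_rows([
  {"travel": [0, 0, 0], "dr": [0, 0, 0], "hand": 90},
  {"travel": [0, 0, 0], "dr": [0, 0, 0], "hand": 60},
  {"travel": [0, 0, 0], "dr": [0, 0, 0], "hand": 60},
  {"travel": [0, 0, 0], "dr": [0, 0, 0], "hand": 60},
  {"travel": [0, 0, 0], "dr": [0, 0, 0], "hand": 80},
])

```text
time_s: 17.0
tcp_pos: [0.5016, 0.0796, 0.0052]
ee_rot: [3.123, 0.341, -0.0]
wrist_force: [1.0, -3.8, 2.9]
finger_gap: 0.0586
gripper_force: 2.0
```

Request:
send_rows([
  {"travel": [0, 0, 0], "dr": [0, 0, 0], "hand": 90},
  {"travel": [0, 0, 0], "dr": [0, 0, 0], "hand": 95},
  {"travel": [0, 0, 0], "dr": [0, 0, 0], "hand": 95},
])

```text
time_s: 17.25
tcp_pos: [0.5015, 0.0795, 0.0054]
ee_rot: [3.123, 0.34, -0.0]
wrist_force: [1.3, -4.9, 1.3]
finger_gap: 0.0534
gripper_force: 2.2
```

Request:
send_rows([
  {"travel": [0, 0, 0], "dr": [0, 0, 0], "hand": 101},
  {"travel": [0, 0, 0], "dr": [0, 0, 0], "hand": 101},
  {"travel": [0, 0, 0], "dr": [0, 0, 0], "hand": 101},
])

```text
time_s: 17.5
tcp_pos: [0.5015, 0.0796, 0.0055]
ee_rot: [3.123, 0.34, 0.0]
wrist_force: [-0.6, -5.1, 4.2]
finger_gap: 0.0518
gripper_force: 2.6
```

Request:
send_rows([
  {"travel": [0, 0, 0], "dr": [0, 0, 0], "hand": 105},
  {"travel": [0, 0, 0], "dr": [0, 0, 0], "hand": 108},
  {"travel": [0, 0, 0], "dr": [0, 0, 0], "hand": 108},
])

```text
time_s: 17.75
tcp_pos: [0.5012, 0.0803, 0.0057]
ee_rot: [-3.123, -0.337, 0.0]
wrist_force: [-0.1, -1.9, 5.1]
finger_gap: 0.0494
gripper_force: 5.6
```

Request:
send_rows([
  {"travel": [0, 0, 0], "dr": [0, 0, 0], "hand": 112},
  {"travel": [0, 0, 0], "dr": [0, 0, 0], "hand": 116},
  {"travel": [0, 0, 0], "dr": [0, 0, 0], "hand": 116},
])

```text
time_s: 18.0
tcp_pos: [0.5008, 0.0814, 0.006]
ee_rot: [-3.121, -0.335, 0.001]
wrist_force: [-1.0, 3.7, 9.0]
finger_gap: 0.0467
gripper_force: 9.1
```

Request:
send_rows([
  {"travel": [0, 0, 0], "dr": [0, 0, 0], "hand": 120},
  {"travel": [0, 0, 0], "dr": [0, 0, 0], "hand": 122},
  {"travel": [0, 0, 0], "dr": [0, 0, 0], "hand": 122},
])

```text
time_s: 18.25
tcp_pos: [0.5006, 0.0821, 0.0062]
ee_rot: [-3.121, -0.335, 0.001]
wrist_force: [-1.9, 6.8, 11.3]
finger_gap: 0.0448
gripper_force: 11.2
```

```bash
python3 - <<'E'
from h import *
w=snap('wrist')['frame'][0:220,370:640]
t=snap('top')['frame'][155:225,285:390]
a=cv2.convertScaleAbs(cv2.resize(t,(450,300),interpolation=2),alpha=1.5,beta=15)
b=cv2.convertScaleAbs(cv2.resize(w,(350,300)),alpha=1.5,beta=20)
cv2.imwrite('pics/m6.png',np.hstack([a,b])[:,:,::-1])
E
```

```text
(no output)
```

View pics/m6.png

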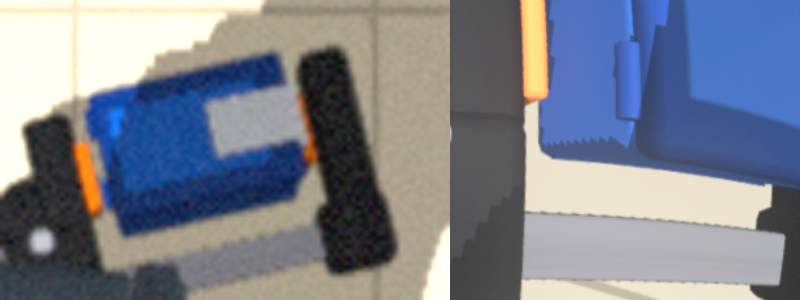

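The head pad now (nearly) touches the box, and the front pad sits at the catch. Next comes a careful squeeze.

Request:
send_rows([
  {"travel": [0, 0, 0], "dr": [0, 0, 0], "hand": 123},
  {"travel": [0, 0, 0], "dr": [0, 0, 0], "hand": 90},
  {"travel": [0, 0, 0], "dr": [0, 0, 0], "hand": 60},
  {"travel": [0, 0, 0], "dr": [0, 0, 0], "hand": 60},
  {"travel": [0, 0, 0], "dr": [0, 0, 0], "hand": 60},
])

```text
time_s: 18.77
tcp_pos: [0.5017, 0.0799, 0.005]
ee_rot: [-3.123, -0.34, -0.0]
wrist_force: [0.1, -0.6, -0.7]
finger_gap: 0.0653
gripper_force: 0.7
```

Request:
send_rows([
  {"travel": [0, 0, 0], "dr": [0, 0, 0], "hand": 80},
  {"travel": [0, 0, 0], "dr": [0, 0, 0], "hand": 90},
  {"travel": [0, 0, 0], "dr": [0, 0, 0], "hand": 95},
  {"travel": [0, 0, 0], "dr": [0, 0, 0], "hand": 95},
])

```text
time_s: 19.1
tcp_pos: [0.5015, 0.0795, 0.0054]
ee_rot: [3.123, 0.34, -0.0]
wrist_force: [0.1, -4.4, 2.6]
finger_gap: 0.0537
gripper_force: 2.2
```

Request:
send_rows([
  {"travel": [0, 0, 0], "dr": [0, 0, 0], "hand": 101},
  {"travel": [0, 0, 0], "dr": [0, 0, 0], "hand": 101},
  {"travel": [0, 0, 0], "dr": [0, 0, 0], "hand": 101},
])

```text
time_s: 19.35
tcp_pos: [0.5014, 0.0796, 0.0054]
ee_rot: [3.123, 0.34, -0.0]
wrist_force: [-0.2, -5.9, 3.4]
finger_gap: 0.0517
gripper_force: 2.6
```

Request:
send_rows([
  {"travel": [0, 0, 0], "dr": [0, 0, 0], "hand": 105},
  {"travel": [0, 0, 0], "dr": [0, 0, 0], "hand": 108},
  {"travel": [0, 0, 0], "dr": [0, 0, 0], "hand": 108},
])

```text
time_s: 19.6
tcp_pos: [0.5011, 0.0806, 0.0057]
ee_rot: [-3.122, -0.337, 0.001]
wrist_force: [-1.5, -1.4, 5.9]
finger_gap: 0.0495
gripper_force: 6.1
```

Request:
send_rows([
  {"travel": [0, 0, 0], "dr": [0, 0, 0], "hand": 111},
  {"travel": [0, 0, 0], "dr": [0, 0, 0], "hand": 114},
  {"travel": [0, 0, 0], "dr": [0, 0, 0], "hand": 114},
])

```text
time_s: 19.85
tcp_pos: [0.5008, 0.0814, 0.0059]
ee_rot: [-3.121, -0.336, 0.001]
wrist_force: [-0.4, 3.0, 8.9]
finger_gap: 0.0474
gripper_force: 8.9
```

Request:
send_rows([
  {"travel": [0, 0, 0], "dr": [0, 0, 0], "hand": 117},
  {"travel": [0, 0, 0], "dr": [0, 0, 0], "hand": 119},
  {"travel": [0, 0, 0], "dr": [0, 0, 0], "hand": 119},
])

```text
time_s: 20.1
tcp_pos: [0.5006, 0.082, 0.0061]
ee_rot: [-3.121, -0.335, 0.001]
wrist_force: [-1.5, 5.8, 11.6]
finger_gap: 0.0461
gripper_force: 10.7
```

Request:
send_rows([
  {"travel": [0, 0, 0], "dr": [0, 0, 0], "hand": 121},
  {"travel": [0, 0, 0], "dr": [0, 0, 0], "hand": 122},
  {"travel": [0, 0, 0], "dr": [0, 0, 0], "hand": 122},
])

```text
time_s: 20.35
tcp_pos: [0.5005, 0.0824, 0.0063]
ee_rot: [-3.12, -0.334, 0.001]
wrist_force: [-1.4, 7.0, 12.2]
finger_gap: 0.0451
gripper_force: 11.8
```

Request:
send_rows([
  {"travel": [0, 0, 0], "dr": [0, 0, 0], "hand": 123},
  {"travel": [0, 0, 0], "dr": [0, 0, 0], "hand": 90},
  {"travel": [0, 0, 0], "dr": [0, 0, 0], "hand": 60},
  {"travel": [0, 0, 0], "dr": [0, 0, 0], "hand": 60},
  {"travel": [0, 0, 0], "dr": [0, 0, 0], "hand": 60},
])

```text
time_s: 20.77
tcp_pos: [0.5018, 0.0799, 0.005]
ee_rot: [-3.123, -0.34, -0.0]
wrist_force: [1.0, -1.2, -0.2]
finger_gap: 0.0651
gripper_force: 0.7
```

Request:
send_rows([
  {"travel": [0, 0, 0], "dr": [0, 0, 0], "hand": 80},
  {"travel": [0, 0, 0], "dr": [0, 0, 0], "hand": 90},
  {"travel": [0, 0, 0], "dr": [0, 0, 0], "hand": 95},
  {"travel": [0, 0, 0], "dr": [0, 0, 0], "hand": 95},
])

```text
time_s: 21.1
tcp_pos: [0.5015, 0.0795, 0.0054]
ee_rot: [3.123, 0.34, -0.0]
wrist_force: [-0.4, -4.0, 2.8]
finger_gap: 0.0535
gripper_force: 2.1
```

Request:
send_rows([
  {"travel": [0, 0, 0], "dr": [0, 0, 0], "hand": 101},
  {"travel": [0, 0, 0], "dr": [0, 0, 0], "hand": 101},
  {"travel": [0, 0, 0], "dr": [0, 0, 0], "hand": 101},
])

```text
time_s: 21.35
tcp_pos: [0.5014, 0.0798, 0.0054]
ee_rot: [-3.123, -0.34, 0.0]
wrist_force: [-0.2, -4.5, 4.6]
finger_gap: 0.0517
gripper_force: 3.5
```

Request:
send_rows([
  {"travel": [0, 0, 0], "dr": [0, 0, 0], "hand": 105},
  {"travel": [0, 0, 0], "dr": [0, 0, 0], "hand": 108},
  {"travel": [0, 0, 0], "dr": [0, 0, 0], "hand": 108},
])

```text
time_s: 21.6
tcp_pos: [0.501, 0.0808, 0.0057]
ee_rot: [-3.122, -0.337, 0.001]
wrist_force: [-1.6, 0.1, 7.8]
finger_gap: 0.0494
gripper_force: 8.3
```

Request:
send_rows([
  {"travel": [0, 0, 0], "dr": [0, 0, 0], "hand": 111},
  {"travel": [0, 0, 0], "dr": [0, 0, 0], "hand": 114},
  {"travel": [0, 0, 0], "dr": [0, 0, 0], "hand": 114},
])

```text
time_s: 21.85
tcp_pos: [0.5007, 0.0817, 0.006]
ee_rot: [-3.121, -0.335, 0.001]
wrist_force: [-1.8, 4.5, 10.6]
finger_gap: 0.0474
gripper_force: 11.8
```

Request:
send_rows([
  {"travel": [0, 0, 0], "dr": [0, 0, 0], "hand": 117},
  {"travel": [0, 0, 0], "dr": [0, 0, 0], "hand": 119},
  {"travel": [0, 0, 0], "dr": [0, 0, 0], "hand": 119},
])

```text
time_s: 22.1
tcp_pos: [0.5005, 0.0823, 0.0062]
ee_rot: [-3.121, -0.334, 0.001]
wrist_force: [-2.0, 7.5, 12.6]
finger_gap: 0.0455
gripper_force: 14.4
```

Request:
send_rows([
  {"travel": [0, 0, 0], "dr": [0, 0, 0], "hand": 121},
  {"travel": [0, 0, 0], "dr": [0, 0, 0], "hand": 122},
  {"travel": [0, 0, 0], "dr": [0, 0, 0], "hand": 122},
])

```text
time_s: 22.35
tcp_pos: [0.5004, 0.0827, 0.0064]
ee_rot: [-3.12, -0.334, 0.001]
wrist_force: [-1.9, 9.9, 15.0]
finger_gap: 0.0448
gripper_force: 15.7
```

Request:
send_rows([
  {"travel": [0, 0, 0], "dr": [0, 0, 0], "hand": 123},
  {"travel": [0, 0, 0], "dr": [0, 0, 0], "hand": 90},
  {"travel": [0, 0, 0], "dr": [0, 0, 0], "hand": 60},
  {"travel": [0, 0, 0], "dr": [0, 0, 0], "hand": 60},
  {"travel": [0, 0, 0], "dr": [0, 0, 0], "hand": 60},
])

```text
time_s: 22.77
tcp_pos: [0.5018, 0.0799, 0.005]
ee_rot: [3.123, 0.34, 0.001]
wrist_force: [1.9, -0.8, 0.4]
finger_gap: 0.0654
gripper_force: 0.6
```

Request:
send_rows([
  {"travel": [0, 0, 0], "dr": [0, 0, 0], "hand": 80},
  {"travel": [0, 0, 0], "dr": [0, 0, 0], "hand": 95},
  {"travel": [0, 0, 0], "dr": [0, 0, 0], "hand": 101},
  {"travel": [0, 0, 0], "dr": [0, 0, 0], "hand": 101},
])

```text
time_s: 23.1
tcp_pos: [0.501, 0.0809, 0.0058]
ee_rot: [-3.122, -0.334, 0.001]
wrist_force: [0.0, 4.3, 7.5]
finger_gap: 0.0514
gripper_force: 11.4
```

Request:
send_rows([
  {"travel": [0, 0, 0], "dr": [0, 0, 0], "hand": 105},
  {"travel": [0, 0, 0], "dr": [0, 0, 0], "hand": 108},
  {"travel": [0, 0, 0], "dr": [0, 0, 0], "hand": 108},
])

```text
time_s: 23.35
tcp_pos: [0.5007, 0.0816, 0.0062]
ee_rot: [-3.121, -0.332, 0.001]
wrist_force: [-1.6, 7.3, 10.9]
finger_gap: 0.0497
gripper_force: 15.3
```

Request:
send_rows([
  {"travel": [0, 0, 0], "dr": [0, 0, 0], "hand": 111},
  {"travel": [0, 0, 0], "dr": [0, 0, 0], "hand": 114},
  {"travel": [0, 0, 0], "dr": [0, 0, 0], "hand": 114},
])

```text
time_s: 23.6
tcp_pos: [0.5004, 0.0822, 0.0065]
ee_rot: [-3.12, -0.331, 0.002]
wrist_force: [-2.0, 9.4, 13.1]
finger_gap: 0.0476
gripper_force: 17.2
```

Request:
send_rows([
  {"travel": [0, 0, 0], "dr": [0, 0, 0], "hand": 117},
  {"travel": [0, 0, 0], "dr": [0, 0, 0], "hand": 119},
  {"travel": [0, 0, 0], "dr": [0, 0, 0], "hand": 119},
])

```text
time_s: 23.85
tcp_pos: [0.5002, 0.0826, 0.0068]
ee_rot: [-3.12, -0.331, 0.002]
wrist_force: [-1.5, 11.5, 16.5]
finger_gap: 0.0459
gripper_force: 19.0
```

Request:
send_rows([
  {"travel": [0, 0.001, 0], "dr": [0, 0, 0], "hand": 121},
  {"travel": [0, 0.002, 0.001], "dr": [0, 0, 0], "hand": 123},
  {"travel": [0, 0.002, 0.001], "dr": [0, 0, 0], "hand": 123},
])

```text
time_s: 24.1
tcp_pos: [0.4998, 0.083, 0.007]
ee_rot: [-3.122, -0.335, 0.004]
wrist_force: [-2.1, 4.0, 11.2]
finger_gap: 0.0444
gripper_force: 17.4
```

Request:
send_rows([
  {"travel": [0, 0, 0], "dr": [0, 0, 0], "hand": 125},
  {"travel": [0, 0, 0], "dr": [0, 0, 0], "hand": 125},
  {"travel": [0, 0, 0], "dr": [0, 0, 0], "hand": 125},
])

```text
time_s: 24.35
tcp_pos: [0.4998, 0.0832, 0.007]
ee_rot: [-3.121, -0.334, 0.004]
wrist_force: [-2.9, 5.9, 11.9]
finger_gap: 0.0439
gripper_force: 20.6
```

Request:
send_rows([
  {"travel": [0, 0, 0], "dr": [0, 0, 0], "hand": 95},
  {"travel": [0, 0, 0], "dr": [0, 0, 0], "hand": 60},
  {"travel": [0, 0, 0], "dr": [0, 0, 0], "hand": 60},
  {"travel": [0, 0, 0], "dr": [0, 0, 0], "hand": 60},
  {"travel": [0, 0, 0], "dr": [0, 0, 0], "hand": 75},
])

```text
time_s: 24.77
tcp_pos: [0.5015, 0.0815, 0.0062]
ee_rot: [3.123, 0.341, -0.001]
wrist_force: [0.8, -3.3, 2.9]
finger_gap: 0.0605
gripper_force: 1.7
```

Request:
send_rows([
  {"travel": [0, 0, 0], "dr": [0, 0, 0], "hand": 85},
  {"travel": [0, 0, 0], "dr": [0, 0, 0], "hand": 93},
  {"travel": [0, 0, 0], "dr": [0, 0, 0], "hand": 98},
  {"travel": [0, 0, 0], "dr": [0, 0, 0], "hand": 98},
])

```text
time_s: 25.1
tcp_pos: [0.501, 0.0827, 0.0069]
ee_rot: [-3.122, -0.336, 0.001]
wrist_force: [-0.6, 2.2, 6.7]
finger_gap: 0.0528
gripper_force: 9.0
```

Request:
send_rows([
  {"travel": [0, 0, 0], "dr": [0, 0, 0], "hand": 102},
  {"travel": [0, 0, 0], "dr": [0, 0, 0], "hand": 105},
  {"travel": [0, 0, 0], "dr": [0, 0, 0], "hand": 105},
])

```text
time_s: 25.35
tcp_pos: [0.5007, 0.0835, 0.0073]
ee_rot: [-3.121, -0.332, 0.001]
wrist_force: [-1.5, 6.2, 9.2]
finger_gap: 0.0502
gripper_force: 14.5
```

Request:
send_rows([
  {"travel": [0, 0, 0], "dr": [0, 0, 0], "hand": 108},
  {"travel": [0, 0, 0], "dr": [0, 0, 0], "hand": 110},
  {"travel": [0, 0, 0], "dr": [0, 0, 0], "hand": 110},
])

```text
time_s: 25.6
tcp_pos: [0.5005, 0.0841, 0.0075]
ee_rot: [-3.121, -0.331, 0.001]
wrist_force: [-2.1, 9.1, 12.1]
finger_gap: 0.0487
gripper_force: 16.8
```

Request:
send_rows([
  {"travel": [0, 0.001, 0], "dr": [0, 0, 0], "hand": 113},
  {"travel": [0, 0.002, 0], "dr": [0, 0, 0], "hand": 116},
  {"travel": [0, 0.002, 0], "dr": [0, 0, 0], "hand": 116},
])

```text
time_s: 25.85
tcp_pos: [0.5001, 0.0851, 0.0077]
ee_rot: [-3.122, -0.334, 0.003]
wrist_force: [-2.9, 2.3, 15.7]
finger_gap: 0.047
gripper_force: 16.3
```

Request:
send_rows([
  {"travel": [0, 0, 0], "dr": [0, 0, 0], "hand": 118},
  {"travel": [0, 0, 0], "dr": [0, 0, 0], "hand": 120},
  {"travel": [0, 0, 0], "dr": [0, 0, 0], "hand": 120},
])

```text
time_s: 26.1
tcp_pos: [0.4999, 0.0856, 0.0079]
ee_rot: [-3.121, -0.332, 0.003]
wrist_force: [-2.7, 4.8, 16.9]
finger_gap: 0.0457
gripper_force: 20.7
```

Request:
send_rows([
  {"travel": [0, 0, 0], "dr": [0, 0, 0], "hand": 122},
  {"travel": [0, 0, 0], "dr": [0, 0, 0], "hand": 123},
  {"travel": [0, 0, 0], "dr": [0, 0, 0], "hand": 123},
])

```text
time_s: 26.35
tcp_pos: [0.4998, 0.0859, 0.008]
ee_rot: [-3.121, -0.331, 0.003]
wrist_force: [-3.9, 7.4, 18.2]
finger_gap: 0.0447
gripper_force: 23.1
```

Request:
send_rows([
  {"travel": [0, -0.001, 0], "dr": [0, 0, 0], "hand": 95},
  {"travel": [0, -0.002, 0], "dr": [0, 0, 0], "hand": 60},
  {"travel": [0, -0.002, 0], "dr": [0, 0, 0], "hand": 60},
  {"travel": [0, -0.002, 0], "dr": [0, 0, 0], "hand": 60},
  {"travel": [0, -0.002, 0], "dr": [0, 0, 0], "hand": 75},
])

```text
time_s: 26.77
tcp_pos: [0.5014, 0.0815, 0.0061]
ee_rot: [3.123, 0.341, -0.001]
wrist_force: [0.2, -3.2, 1.9]
finger_gap: 0.0604
gripper_force: 1.6
```

Request:
send_rows([
  {"travel": [0, 0, 0], "dr": [0, 0, 0], "hand": 85},
  {"travel": [0, 0, 0], "dr": [0, 0, 0], "hand": 93},
  {"travel": [0, 0, 0], "dr": [0, 0, 0], "hand": 98},
  {"travel": [0, 0, 0], "dr": [0, 0, 0], "hand": 98},
])

```text
time_s: 27.1
tcp_pos: [0.5005, 0.0838, 0.0071]
ee_rot: [-3.121, -0.334, 0.002]
wrist_force: [-1.7, 8.5, 9.9]
finger_gap: 0.0524
gripper_force: 12.7
```

Request:
send_rows([
  {"travel": [0, 0, 0], "dr": [0, 0, 0], "hand": 102},
  {"travel": [0, 0, 0], "dr": [0, 0, 0], "hand": 106},
  {"travel": [0, 0, 0], "dr": [0, 0, 0], "hand": 106},
])

```text
time_s: 27.35
tcp_pos: [0.5001, 0.0844, 0.0076]
ee_rot: [-3.12, -0.332, 0.002]
wrist_force: [-1.5, 11.2, 13.9]
finger_gap: 0.0501
gripper_force: 17.4
```

Request:
send_rows([
  {"travel": [0, 0, 0], "dr": [0, 0, 0], "hand": 109},
  {"travel": [0, 0, 0], "dr": [0, 0, 0], "hand": 112},
  {"travel": [0, 0, 0], "dr": [0, 0, 0], "hand": 112},
])

```text
time_s: 27.6
tcp_pos: [0.4998, 0.0848, 0.0079]
ee_rot: [-3.12, -0.331, 0.003]
wrist_force: [-3.9, 12.5, 17.3]
finger_gap: 0.0482
gripper_force: 20.0
```

Request:
send_rows([
  {"travel": [0, 0, 0], "dr": [0, 0, 0], "hand": 115},
  {"travel": [0, 0, 0], "dr": [0, 0, 0], "hand": 117},
  {"travel": [0, 0, 0], "dr": [0, 0, 0], "hand": 117},
])

```text
time_s: 27.85
tcp_pos: [0.4996, 0.0851, 0.0081]
ee_rot: [-3.119, -0.331, 0.003]
wrist_force: [-3.3, 13.7, 20.6]
finger_gap: 0.0467
gripper_force: 24.2
```

Request:
send_rows([
  {"travel": [0, 0, 0], "dr": [0, 0, 0], "hand": 119},
  {"travel": [0, 0, 0], "dr": [0, 0, 0], "hand": 120},
  {"travel": [0, 0, 0], "dr": [0, 0, 0], "hand": 120},
  {"travel": [0, 0, 0], "dr": [0, 0, 0], "hand": 120},
  {"travel": [0, 0, 0], "dr": [0, 0, 0], "hand": 120},
])

```text
time_s: 28.27
tcp_pos: [0.4995, 0.0852, 0.0083]
ee_rot: [-3.119, -0.331, 0.003]
wrist_force: [-4.9, 14.7, 20.8]
finger_gap: 0.0455
gripper_force: 26.1
```

```bash
python3 - <<'E'
from h import *
w=snap('wrist')['frame'][0:220,370:640]
t=snap('top')['frame'][155:225,285:390]
a=cv2.convertScaleAbs(cv2.resize(t,(450,300),interpolation=2),alpha=1.5,beta=15)
b=cv2.convertScaleAbs(cv2.resize(w,(350,300)),alpha=1.5,beta=20)
cv2.imwrite('pics/m7.png',np.hstack([a,b])[:,:,::-1])
q=bot.sense();print(q['finger_gap'],q['gripper_force'],q['wrist_force'])
E
```

```text
0.045880037520517405 26.108916336670518 [-4.02680898 15.07702247 21.82947385]
```

View pics/m7.png

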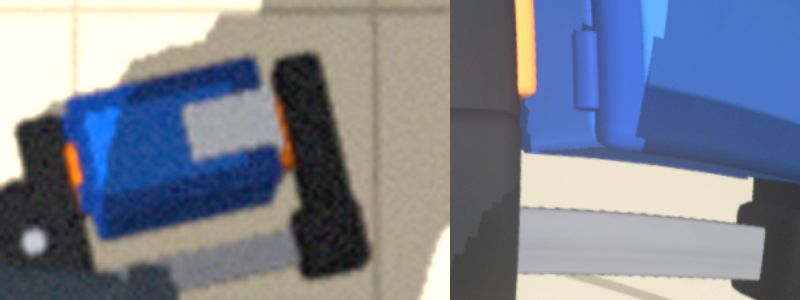

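Both pads are against the box with the catch at the front pad. The box is square and in line, and the squeeze is 26 N. I'll hold it briefly and hand in.

Request:
send_rows([
  {"travel": [0, 0, 0], "dr": [0, 0, 0], "hand": 121},
  {"travel": [0, 0, 0], "dr": [0, 0, 0], "hand": 121},
  {"travel": [0, 0, 0], "dr": [0, 0, 0], "hand": 121},
  {"travel": [0, 0, 0], "dr": [0, 0, 0], "hand": 121},
  {"travel": [0, 0, 0], "dr": [0, 0, 0], "hand": 121},
])

```text
time_s: 28.78
tcp_pos: [0.4994, 0.0853, 0.0083]
ee_rot: [-3.119, -0.331, 0.003]
wrist_force: [-4.6, 14.3, 21.8]
finger_gap: 0.0452
gripper_force: 26.7
```

```bash
python3 - <<'E'
from h import *
q=bot.sense();print(q['finger_gap'],q['gripper_force'],q['wrist_force'])
print(bot.close_job())
E
```

```text
0.04519917045167783 26.741967019625008 [-4.60048243 14.30569163 21.84336924]
the job is handed in; nothing more can be done
None
```

I handed the job in at about 29 s: the box stands between the jaws with both pads against it, and the trigger was still held with about 27 N; pad forces can't be read directly and no verdict came back.

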